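Slide the loaded tray into its empty rack

TASK

Slide the steel tray, with the food tin and the little spice pot standing on it, into the open front of the empty wooden slatted rack, grip still towards you, until it is fully home against the back of the rack. Both must still be standing upright on the tray, and let go of it at the end. The other rack, with the blue tea tin in it, is taken.

Things in the scene. Friction and masses are not known exactly. Their poses are not given: they have to be found in the camera images.
- tray_grip (a point): Centre of the loose steel tray's upright dark wooden grip, 48 (x) x 14 (y) x 52 mm (z), top 72 mm above the worktop: take it across the 14 mm. Axes are the tray's: x from grip into tray, the way it slides in. Tray 130 x 120 mm, floor 4, rim 16 mm high; its edges lie 25 and 155 mm along +x from here. With load about 0.6 to 0.85 kg; slides on the worktop, no lifting needed.
- empty_rack: Fixed wooden rack, slatted roof, no floor. Origin: centre of its footprint; open front faces its -x. Outside 140 (x) x 162 (y) x 88 mm; bay 146 wide, 80 high, from x = -70 to the back at x = +62 mm. Tray fully home: grip centre at x = -93, y = 0 mm, 13 mm side play. A like rack holding a blue tea tin stands beside it, left or right, centres about 245 mm apart.
- tin_centre (a point): Centre, half-way up, of the food tin, 75 mm across and 58 mm high, standing loose on the tray; z is its upright axis.
- pot_centre (a point): Centre, half-way up, of the small spice pot with a pale lid, 48 mm across and 62 mm high, standing loose on the tray; z is its upright axis.

How it is judged (in metres and radians):
At the end, for the whole second after the job is handed in: The tray lies flat in the empty rack, grip outward, within 15 mm of fully home against the back (and within the bay's side play), and the tin and the spice pot stand upright (within 10 degrees) on the tray (x of tray_grip in the frame of empty_rack between -0.108 and -0.08 m and y of tray_grip in the frame of empty_rack between -0.035 and 0.035 m and height (world z) of tray_grip below 0.056 m and angle between tray_grip's own z axis and vertical below 0.1 rad and angle between the x axis of tray_grip and the x axis of empty_rack, either way round below 0.25 rad and x of tin_centre in the frame of tray_grip between 0.025 and 0.155 m and y of tin_centre in the frame of tray_grip between -0.06 and 0.06 m and angle between each of tin_centre, pot_centre's own z axis and vertical below 0.17 rad and height (world z) of tin_centre between 0.025 and 0.05 m and x of pot_centre in the frame of tray_grip between 0.025 and 0.155 m and y of pot_centre in the frame of tray_grip between -0.06 and 0.06 m and height (world z) of pot_centre between 0.025 and 0.05 m); the robot touches nothing.
It also fails if it takes over 42 s, if anything falls off the work surface, if the arm or the gripper's body presses on something with over 40 N, if the wrist force passes 120 N, or if a joint passes its speed limit or range.

ROBOT

A 6-joint arm with a two-finger parallel gripper is mounted at the origin on a cart in front of the work surface, level with it; the furniture and walls round the work are solid. World frame = base frame: x ahead of the robot, y to its left, z up, the work surface at z = 0. Lengths are in mm, angles in rad, forces in N, time in s.
With the tool pointing down it reaches from about 350 to 975 mm from the base axis. Payload 7.1 kg.
Tool frame: the origin (TCP) lies at the centre of the arm's flange, where the gripper is bolted on; the fingertips stand 182 mm ahead of it and the grasp point (between the pads) lies 163 mm ahead of it; z points along the fingers, y is the line along which they close (so a half turn about z gives the same grasp; the last joint's range is limited). The gripper opens to 88 mm and grips with 3 to 60 N. Pads are 20 mm wide; open, the fingers measure 115 mm over their backs; the gripper's body (75 mm by 178 mm) begins 61 mm behind the grasp point.
Start: joints at [1.187, 0.423, 1.63, -0, 1.089, -0.019], TCP at [222.945, 583.868, 404.675] pointing down, gripper open.
Joint ranges: [-3, 3], [-0.9, 2.11], [0.09, 2.58], [-1.31, 4.45], [0.11, 2.69], [-2.54, 2.54]. Speed limits (rad/s): [2.39, 2.39, 3.01, 3.14, 3.14, 3.14].

INTERFACE

Orientations are given as a rotation vector (axis times angle).
In Python, from workcell import readout, get_image, ctrl gives the robot as it stands.
- The arm moves only by the tool step_arm, never from a script. Its argument "targets" is a list that holds one entry, the list of rows, each a list of 7 numbers: the shift along the world's x, y, z as a fraction of full scale, then the turn, a rotation vector about the world's x, y, z as a fraction of full scale, then the opening, from 0 (shut) to 1 (fully open). In form: [[[dx, dy, dz, wx, wy, wz, claw], ...]]. A call has exactly 5 rows; each row shifts and turns the commanded pose from where the row before left it; what a row does not reach is not made up. Full scale, the value 1, is 0.05 m for a shift and 4 degrees for a turn. A row lasts 1/8 s, in which the tool goes at most 62.5 mm and 10.7 degrees, less where a joint would pass 70% of its speed; a pose out of reach is approached as far as the arm can. A call with a number of a shift or a turn outside -1 to 1 is refused whole. A call with a gripper value outside its range is refused whole. The fingers move at their own pace and stop on an object; the grip force is fixed at half the most. Time passes only in rows, so rows that do not move let the fingers close, or fill a call up. It gives the time, the measured TCP pose, the force, the opening and the grip force at its end, in the units of the state.
- readout.get_obs(): the state, without advancing time (a new reading comes with each control period).
- get_image(name): name is "scene" or "side" or "wrist"; returns a dict with "pixels" (480x640x3 uint8, red, green, blue), "intrinsics" (3x3 intrinsics, pixels), "extrinsics" (4x4, takes a point from world to camera coordinates). Camera axes: x right, y down, z forward; pixel columns grow to the right and rows downward; lengths in mm; the calibration is good to about 2 mm. A picture is of the moment at which its call begins. There is no depth.
- ctrl.close_job(): hands the job in; it is judged then, once.
The state is a dict: "t": time; "qpos": joint angles; "qvel": joint speeds; "joint_torque": joint torques, N m; "ee_pos": TCP position; "orientation": TCP orientation; "ft_force": force on the tool from outside, world axes, zero at the start; "moment": the same for the moment, N m; "width": finger opening in mm; "grasp_force": force on a finger pad.
Only numpy, scipy, OpenCV 4.12 (cv2) and the standard library are available. Lean on these libraries where they do the work, as an engineer would, in place of code of your own. Each camera call takes 0.05 s, during which the arm holds its last target. There are 200 camera calls.

## Working session

There is one attempt and no reset: what is moved stays moved. The work goes in short steps, Python scripts to look and compute and a tool call to move; the robot and the scene stay as the last step left them, time stands still between calls to the robot, and variables do not carry over. Pictures are saved under pics/ and viewed, at most 10 in all, crops included, and the job is handed in when it is done.

Besides the shell and the picture viewer there is one more tool, called as name(argument=value, ...) on one line, values as JSON. step_arm: Moves the arm, as the interface text tells. Shift numbers are shares of 0.05 m and turn numbers shares of 4 degrees, none past 1 either way. Its arguments: {"type":"object","properties":{"targets":{"type":"array"}},"required":["targets"]}

```bash
mkdir -p pics; cat > h.py <<'E'
import numpy as np,cv2
from workcell import readout,get_image,ctrl
def snap(n,f):
    d=get_image(n); cv2.imwrite(f'pics/{f}.png',cv2.cvtColor(np.asarray(d['pixels']),cv2.COLOR_RGB2BGR)); np.savez(f'pics/{f}.npz',K=d['intrinsics'],E=d['extrinsics'])
def px(f,u,v,z):
    d=np.load(f'pics/{f}.npz');K,E=d['K'],d['E'];R,t=E[:3,:3],E[:3,3]
    c=-R.T@t; r=R.T@np.linalg.inv(K)@[u,v,1]; return c+r*(z-c[2])/r[2]
def proj(f,p):
    d=np.load(f'pics/{f}.npz');K,E=d['K'],d['E'];q=K@(E[:3,:3]@np.array(p)+E[:3,3]);return q[:2]/q[2]
E
python3 - <<'E'
from h import *
snap('scene','s0');snap('side','d0')
a=cv2.imread('pics/s0.png');b=cv2.imread('pics/d0.png')
print(readout.get_obs())
E
```

```text
{'t': 0.1, 'qpos': array([ 1.18698103e+00,  4.23791437e-01,  1.63061761e+00, -1.66709527e-05,
        1.08858348e+00, -1.89814170e-02]), 'qvel': array([-0.00078395,  0.00017445, -0.00211305, -0.00089094, -0.00342963,
        0.00017966]), 'joint_torque': array([-3.07815762e-04, -5.45611489e+01, -2.74322963e+01,  6.46100566e-02,
        1.87455153e-02, -4.61032130e-05]), 'ee_pos': array([222.86896623, 583.64368697, 403.96079489]), 'orientation': array([-5.69846447e-01, -3.08920803e+00,  2.15892786e-03]), 'ft_force': array([-0.42870494,  0.79507521,  0.80986773]), 'moment': array([-0.03116263, -0.01584868, -0.02319296]), 'grasp_force': 0.0, 'width': 87.99366627931482}
```

View pics/s0.png

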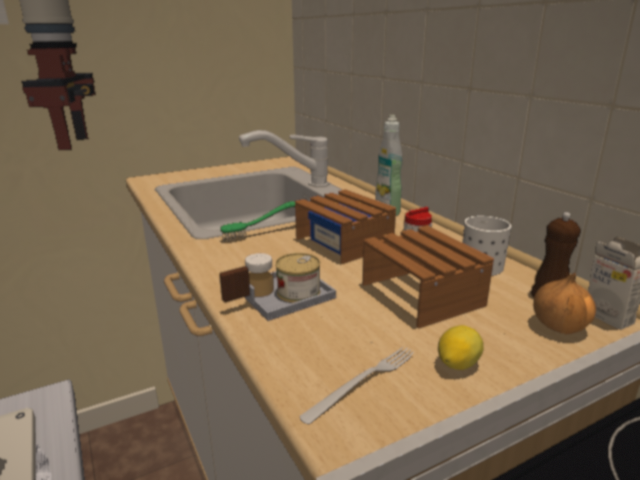

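View pics/d0.png

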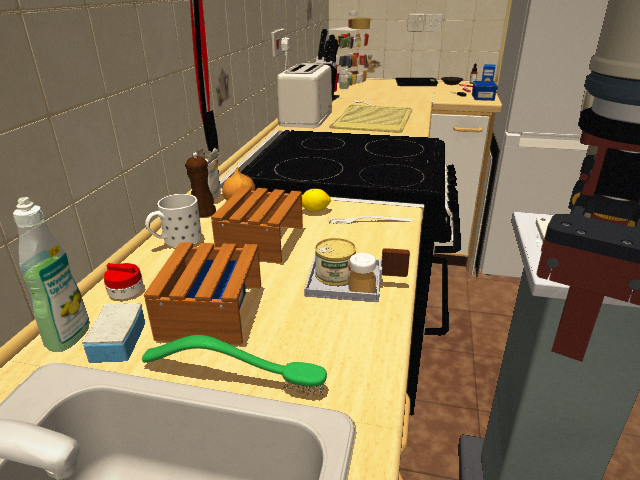

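The empty rack is right in the scene view (425,270) and the far one in the side view (260,220). The tray's grip is at (235,283) in the scene view and (396,262) in the side view. I'll enlarge both.

```bash
python3 - <<'E'
from h import *
a=cv2.imread('pics/s0.png')[220:330,210:500];b=cv2.imread('pics/d0.png')[170:310,205:425]
def grid(im,s,x0,y0):
    im=cv2.resize(im,None,fx=s,fy=s,interpolation=cv2.INTER_CUBIC)
    for x in range(-(-x0//20)*20,x0+im.shape[1]//s if s==int(s) else int(x0+im.shape[1]/s),20):
        X=int((x-x0)*s);cv2.line(im,(X,0),(X,6),(0,0,255),1);cv2.putText(im,str(x),(X,16),0,.33,(0,0,255),1)
    for y in range(-(-y0//20)*20,int(y0+im.shape[0]/s),20):
        Y=int((y-y0)*s);cv2.line(im,(0,Y),(6,Y),(0,0,255),1);cv2.putText(im,str(y),(8,Y+4),0,.33,(0,0,255),1)
    return im
cv2.imwrite('pics/a.png',grid(a,2.75,210,220));cv2.imwrite('pics/b.png',grid(b,3.6,205,170))
for f in('s0','d0'):
    d=np.load(f'pics/{f}.npz');R,t=d['E'][:3,:3],d['E'][:3,3];print(-R.T@t)
E
```

```text
[ 194.29959251 -450.14393908  413.03384946]
[367.03878201 960.96456679 487.0155115 ]
```

View pics/a.png

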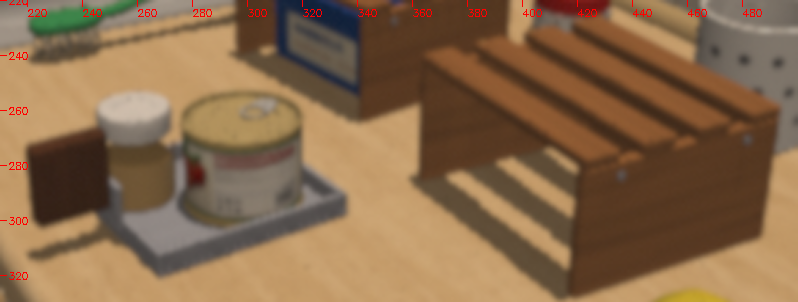

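View pics/b.png

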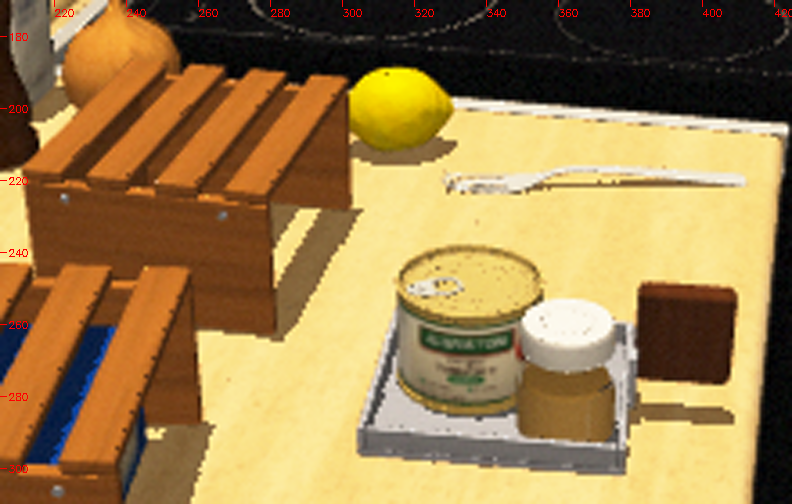

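```bash
cat > m.py <<'E'
from h import *
A=lambda x,y:('s0',210+x/2.75,220+y/2.75)
B=lambda x,y:('d0',205+x/3.6,170+y/3.6)
def P(n,m,z): p=px(*m,z); print(n,p.round(0)); return p
print('rack')
P('s rf',A(570,296),0);P('s lf',A(415,180),0);P('s rb',A(762,237),0)
P('d lf',B(275,333),0);P('d rf',B(350,208),0)
P('d rf top',B(349,77),88);P('d lb top',B(28,182),88);P('d lf top',B(268,200),88);P('d rb top',B(160,65),88)
P('s rf top',A(585,165),88);P('s lf top',A(424,52),88);P('s rb top',A(778,110),88)
print('tray')
P('d lb',B(360,453),0);P('d lf',B(626,473),0)
P('s rf',A(158,276),0);P('s rb',A(346,213),0)
print('grip top');P('d in',B(640,284),72);P('d out',B(737,288),72)
P('s out',A(28,147),72);P('s in',A(103,127),72)
print('tin');P('s',A(241,117),62);P('d',B(470,284),62)
print('pot lid');P('s',A(135,102),66);P('d',B(568,320),66)
E
python3 m.py
```

```text
rack
s rf [622.  30.   0.]
s lf [620. 184.   0.]
s rb [761.  24.   0.]
d lf [624. 188.   0.]
d rf [621.  33.   0.]
d rf top [620.  32.  88.]
d lb top [751. 206.  88.]
d lf top [619. 200.  88.]
d rb top [738.  36.  88.]
s rf top [615.  19.  88.]
s lf top [625. 185.  88.]
s rb top [751.  18.  88.]
tray
d lb [550. 289.   0.]
d lf [421. 278.   0.]
s rf [431. 159.   0.]
s rb [560. 169.   0.]
grip top
d in [424. 221.  72.]
d out [378. 215.  72.]
s out [378. 212.  72.]
s in [424. 215.  72.]
tin
s [508. 207.  62.]
d [509. 220.  62.]
pot lid
s [458. 250.  66.]
d [455. 252.  66.]
```

step_arm(targets=[[[0.35,-0.74,0,0,0,0.64,1],[0.35,-0.74,0,0,0,0.64,1],[0.35,-0.74,0,0,0,0.64,1],[0.35,-0.74,0,0,0,0.64,1],[0.35,-0.74,0,0,0,0.64,1]]])

```text
t: 0.72
ee_pos: [310.8, 397.6, 404.4]
orientation: [-0.219, -3.134, 0.001]
ft_force: [0.1, 1.1, -0.5]
width: 87.2
grasp_force: 0.0
```

step_arm(targets=[[[0.35,-0.74,0,0,0,0.64,1],[0.35,-0.74,0,0,0,0.64,1],[0.35,-0.74,-0.3,0,0,0.64,1],[0.35,-0.74,-0.5,0,0,0.64,1],[0.35,-0.74,-0.5,0,0,0.64,1]]])

```text
t: 1.35
ee_pos: [398.3, 212.6, 339.1]
orientation: [-0.131, 3.138, 0.0]
ft_force: [0.2, 0.2, -0.2]
width: 88.2
grasp_force: 0.0
```

```bash
python3 - <<'E'
from h import *
from scipy.spatial.transform import Rotation as Ro
o=readout.get_obs();print(o['ee_pos'],Ro.from_rotvec(o['orientation']).as_matrix().round(3),o['ft_force'],o['t'])
snap('wrist','w0')
for p in [(378,214,72),(424,218,72),(401,216,72),(455,251,66)]:print(proj('w0',p))
E
```

```text
[398.30152638 212.63964034 339.13716258] [[-0.997 -0.084  0.001]
 [-0.084  0.997  0.   ]
 [-0.001  0.    -1.   ]] [ 0.20563682  0.18339916 -0.20005496] 1.35
[321.63389336 223.73669453]
[321.66034603 282.29390823]
[321.64744896 253.74418861]
[358.7266984  317.82978618]
```

View pics/w0.png

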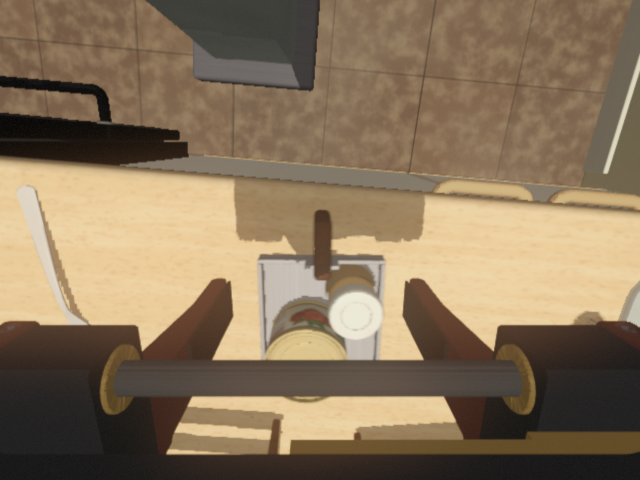

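The wrist view shows the grip at column 322 (rows 211–278), within a few px of prediction and parallel to the pads. The tin and pot are upright. I'll descend now.

step_arm(targets=[[[0,0.06,-0.5,0,0,0,1],[0,0,-0.6,0,0,0,1],[0,0,-0.6,0,0,0,1],[0,0,-0.6,0,0,0,1],[0,0,-0.2,0,0,0,1]]])

```text
t: 2.02
ee_pos: [397.4, 216.6, 213.2]
orientation: [0.129, -3.136, 0.002]
ft_force: [0.5, -0.2, 0.1]
width: 87.9
grasp_force: 0.0
```

step_arm(targets=[[[0,0,0,0,0,0,0.5],[0,0,0,0,0,0,0],[0,0,0,0,0,0,0],[0,0,0,0,0,0,0],[0,0,0,0,0,0,0]]])

```text
t: 2.65
ee_pos: [398.0, 216.9, 215.0]
orientation: [-0.129, 3.138, 0.0]
ft_force: [0.5, -0.0, -0.1]
width: 41.3
grasp_force: 0.0
```

step_arm(targets=[[[0,0,0,0,0,0,0],[0,0,0,0,0,0,0],[0,0,0,0,0,0,0],[0,0,0,0,0,0,0],[0,0,0,0,0,0,0]]])

```text
t: 3.28
ee_pos: [397.9, 216.9, 214.6]
orientation: [0.128, -3.139, -0.0]
ft_force: [-0.3, 0.3, 0.1]
width: 14.1
grasp_force: 30.0
```

```bash
python3 - <<'E'
from h import *
for q in [(305,415),(375,370),(410,352)]:print(px('s0',*q,3).round())
print(px('s0',460,370,0).round())
E
```

```text
[388. -54.   3.]
[506. -26.   3.]
[571. -17.   3.]
[607. -77.  -0.]
```

step_arm(targets=[[[0.01,-0.05,0,0,0,-0.03,0],[0.03,-0.1,0,0,0,-0.06,0],[0.04,-0.12,0,0,0,-0.07,0],[0.04,-0.12,0,0,0,-0.07,0],[0.04,-0.12,0,0,0,-0.07,0]]])

```text
t: 3.9
ee_pos: [406.1, 190.8, 214.6]
orientation: [0.095, -3.14, 0.0]
ft_force: [-1.8, 3.7, -1.2]
width: 13.9
grasp_force: 30.0
```

step_arm(targets=[[[0.03,-0.12,0,0,0,-0.08,0],[0.03,-0.12,0,0,0,-0.08,0],[0.03,-0.12,0,0,0,-0.08,0],[0.03,-0.12,0,0,0,-0.08,0],[0.03,-0.12,0,0,0,-0.08,0]]])

```text
t: 4.53
ee_pos: [413.5, 160.9, 214.7]
orientation: [0.052, -3.141, 0.0]
ft_force: [-0.8, 3.5, -1.9]
width: 13.9
grasp_force: 30.0
```

step_arm(targets=[[[0.03,-0.12,0,0,0,-0.08,0],[0.03,-0.12,0,0,0,-0.08,0],[0.03,-0.12,0,0,0,-0.08,0],[0.02,-0.12,0,0,0,-0.08,0],[0.02,-0.12,0,0,0,-0.08,0]]])

```text
t: 5.15
ee_pos: [420.0, 131.0, 214.6]
orientation: [0.008, -3.142, 0.0]
ft_force: [-1.3, 2.4, -1.6]
width: 13.6
grasp_force: 30.0
```

step_arm(targets=[[[0,-0.12,0,0,0,-0.04,0],[0,-0.12,0,0,0,-0.03,0],[0,-0.1,0,0,0,0,0],[0,-0.06,0,0,0,0,0],[0,-0.03,0,0,0,0,0]]])

```text
t: 5.78
ee_pos: [419.9, 109.7, 214.7]
orientation: [0.0, -3.142, 0.0]
ft_force: [-0.1, 2.4, -3.6]
width: 13.7
grasp_force: 30.0
```

```bash
python3 - <<'E'
from h import *
snap('scene','s1');snap('side','d1')
a=cv2.imread('pics/s1.png')[210:340,230:500];b=cv2.imread('pics/d1.png')[160:300,205:405]
a=cv2.resize(a,None,fx=2.9,fy=2.2,interpolation=2);b=cv2.resize(b,None,fx=3.9,fy=2.2,interpolation=2)
a=cv2.resize(cv2.imread('pics/s1.png')[215:335,230:500],(783,348));b=cv2.resize(cv2.imread('pics/d1.png')[170:290,205:405],None,fx=2.1,fy=2.1)
c=np.zeros((600,783,3),np.uint8);c[:348]=a;c[348:,:420]=b;cv2.imwrite('pics/c1.png',c);print(readout.get_obs()['ee_pos'])
E
```

```text
[419.92727829 109.74357187 214.6711009 ]
```

View pics/c1.png

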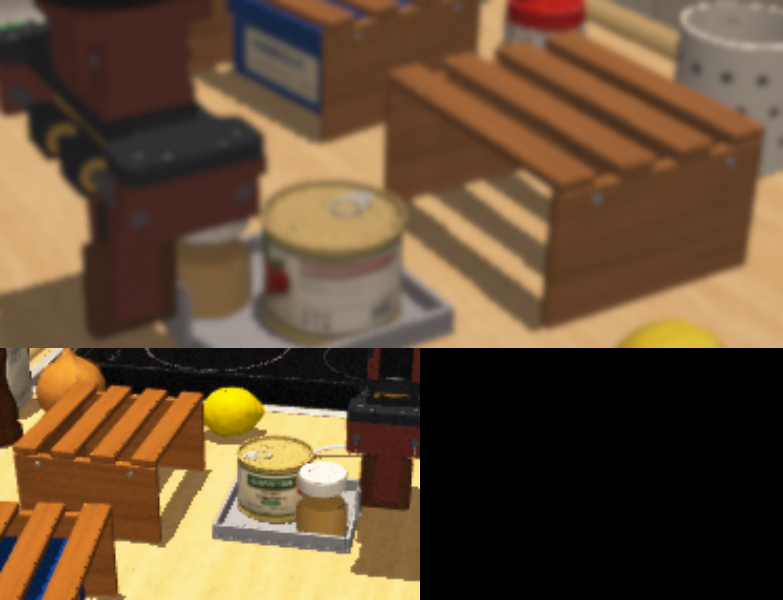

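```bash
python3 - <<'E'
from h import *
for f,q in [('d1',(306,260.5)),('d1',(370.2,267.1)),('s1',(385.9,329.8))]:print(px(f,*q,0).round())
# predicted rack projections for pose (691,109,yaw)
for yaw in(-2,0,2):
  c,s=np.cos(np.radians(yaw)),np.sin(np.radians(yaw))
  for f,p in [('s0',(-70,-81,0)),('s0',(70,-81,0)),('s0',(-70,81,0)),('d0',(-70,81,0)),('d0',(-70,-81,0))]:
    w=(691+c*p[0]-s*p[1],109+s*p[0]+c*p[1],p[2]);print(yaw,f,p,proj(f,w).round(1))
E
```

```text
[578. 171.   0.]
[450. 169.   0.]
[577.  48.   0.]
-2 s0 (-70, -81, 0) [415.2 328.1]
-2 s0 (70, -81, 0) [485.2 306.2]
-2 s0 (-70, 81, 0) [359.9 283. ]
-2 d0 (-70, 81, 0) [280.6 263.6]
-2 d0 (-70, -81, 0) [303.8 227.4]
0 s0 (-70, -81, 0) [417.7 328.4]
0 s0 (70, -81, 0) [485.4 305.1]
0 s0 (-70, 81, 0) [359.3 283.9]
0 d0 (-70, 81, 0) [282.3 263.1]
0 d0 (-70, -81, 0) [302.9 226.8]
2 s0 (-70, -81, 0) [420.2 328.6]
2 s0 (70, -81, 0) [485.5 304. ]
2 s0 (-70, 81, 0) [358.7 284.9]
2 d0 (-70, 81, 0) [284.1 262.6]
2 d0 (-70, -81, 0) [301.9 226.3]
```

The tray is centred on y≈109.5 with the rack at y≈109 and yaw≈0. It needs about 175 mm along +x.

step_arm(targets=[[[0.06,0,0,0,0,0,0],[0.12,0,0,0,0,0,0],[0.14,0,0,0,0,0,0],[0.14,0,0,0,0,0,0],[0.14,0,0,0,0,0,0]]])

```text
t: 6.5
ee_pos: [446.5, 109.4, 214.4]
orientation: [-0.001, -3.131, 0.003]
ft_force: [-12.8, -0.6, 12.5]
width: 14.1
grasp_force: 30.0
```

step_arm(targets=[[[0.14,0,0,0,0,0,0],[0.14,0,0,0,0,0,0],[0.14,0,0,0,0,0,0],[0.14,0,0,0,0,0,0],[0.14,0,0,0,0,0,0]]])

```text
t: 7.12
ee_pos: [482.2, 109.5, 214.5]
orientation: [-0.001, -3.133, 0.002]
ft_force: [-9.5, -0.5, 7.7]
width: 14.1
grasp_force: 30.0
```

step_arm(targets=[[[0.14,0,0,0,0,0,0],[0.14,0,0,0,0,0,0],[0.14,0,0,0,0,0,0],[0.14,0,0,0,0,0,0],[0.14,0,0,0,0,0,0]]])

```text
t: 7.75
ee_pos: [517.3, 109.6, 214.5]
orientation: [-0.001, -3.133, 0.002]
ft_force: [-13.0, -0.3, 12.4]
width: 13.7
grasp_force: 30.0
```

step_arm(targets=[[[0.14,0,0,0,0,0,0],[0.14,0,0,0,0,0,0],[0.14,0,0,0,0,0,0],[0.14,0,0,0,0,0,0],[0.14,0,0,0,0,0,0]]])

```text
t: 8.38
ee_pos: [552.4, 109.6, 214.5]
orientation: [-0.001, -3.133, 0.002]
ft_force: [-13.3, -0.2, 11.2]
width: 14.0
grasp_force: 30.0
```

step_arm(targets=[[[0.12,0,0,0,0,0,0],[0.12,0,0,0,0,0,0],[0.1,0,0,0,0,0,0],[0.08,0,0,0,0,0,0],[0.06,0,0,0,0,0,0]]])

```text
t: 9.0
ee_pos: [576.4, 109.7, 214.5]
orientation: [-0.001, -3.133, 0.001]
ft_force: [-12.8, 0.1, 13.3]
width: 14.3
grasp_force: 30.0
```

step_arm(targets=[[[0.05,0,0,0,0,0,0],[0.05,0,0,0,0,0,0],[0.05,0,0,0,0,0,0],[0.05,0,0,0,0,0,0],[0.04,0,0,0,0,0,0]]])

```text
t: 9.62
ee_pos: [588.4, 109.7, 214.5]
orientation: [-0.001, -3.133, 0.001]
ft_force: [-12.6, -0.2, 11.8]
width: 13.9
grasp_force: 30.0
```

step_arm(targets=[[[0.03,0,0,0,0,0,0],[0.03,0,0,0,0,0,0],[0.03,0,0,0,0,0,0],[0.03,0,0,0,0,0,0],[0.02,0,0,0,0,0,0]]])

```text
t: 10.25
ee_pos: [595.4, 109.7, 214.5]
orientation: [-0.001, -3.133, 0.001]
ft_force: [-13.3, 0.3, 11.2]
width: 13.9
grasp_force: 30.0
```

step_arm(targets=[[[0.02,0,0,0,0,0,0],[0.02,0,0,0,0,0,0],[0.02,0,0,0,0,0,0],[0.02,0,0,0,0,0,0],[0.02,0,0,0,0,0,0]]])

```text
t: 10.88
ee_pos: [598.4, 109.8, 214.4]
orientation: [-0.001, -3.127, 0.002]
ft_force: [-23.5, 0.9, 19.4]
width: 13.5
grasp_force: 30.0
```

Force rose to 23 N at x=598, so the tray is against the back. I'll relax slightly, then open.

step_arm(targets=[[[-0.03,0,0,0,0,0,0],[-0.01,0,0,0,0,0,0],[0,0,0,0,0,0,0.3],[0,0,0,0,0,0,0.6],[0,0,0,0,0,0,0.8]]])

```text
t: 11.5
ee_pos: [601.3, 109.9, 214.8]
orientation: [-0.0, 3.141, 0.0]
ft_force: [0.4, 0.1, 0.3]
width: 40.0
grasp_force: 0.0
```

step_arm(targets=[[[0,0,0,0,0,0,0.8],[0,0,0,0,0,0,0.8],[0,0,0,0,0,0,0.8],[0,0,0,0,0,0,0.8],[0,0,0,0,0,0,0.8]]])

```text
t: 12.12
ee_pos: [601.0, 109.9, 214.7]
orientation: [-0.001, 3.142, -0.0]
ft_force: [0.2, -0.2, -0.4]
width: 70.0
grasp_force: 0.0
```

step_arm(targets=[[[0,0,0.4,0,0,0,0.8],[0,0,0.6,0,0,0,0.8],[0,0,0.6,0,0,0,0.8],[-0.5,0,0.6,0,0,0,0.8],[-0.8,0,0.6,0,0,0,0.8]]])

```text
t: 12.75
ee_pos: [535.9, 109.8, 357.1]
orientation: [0.0, 3.139, 0.001]
ft_force: [0.1, 0.5, 0.4]
width: 70.2
grasp_force: 0.0
```

step_arm(targets=[[[-0.8,0,0.5,0,0,0,0.8],[-0.8,0,0.3,0,0,0,0.8],[-0.5,0,0,0,0,0,0.8],[0,0,0,0,0,0,0.8],[0,0,0,0,0,0,0.8]]])

```text
t: 13.38
ee_pos: [431.8, 110.0, 395.6]
orientation: [-0.001, 3.139, 0.001]
ft_force: [0.9, -0.1, 0.1]
width: 70.6
grasp_force: 0.0
```

```bash
python3 - <<'E'
from h import *
snap('scene','s2');snap('side','d2')
a=cv2.resize(cv2.imread('pics/s2.png')[220:330,310:500],None,fx=3,fy=3);b=cv2.resize(cv2.imread('pics/d2.png')[180:275,200:360],None,fx=2.6,fy=2.6)
c=np.zeros((580,570,3),np.uint8);c[:330]=a;c[330:577,:416]=b;cv2.imwrite('pics/c2.png',c)
E
```

```text
(no output)
```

View pics/c2.png

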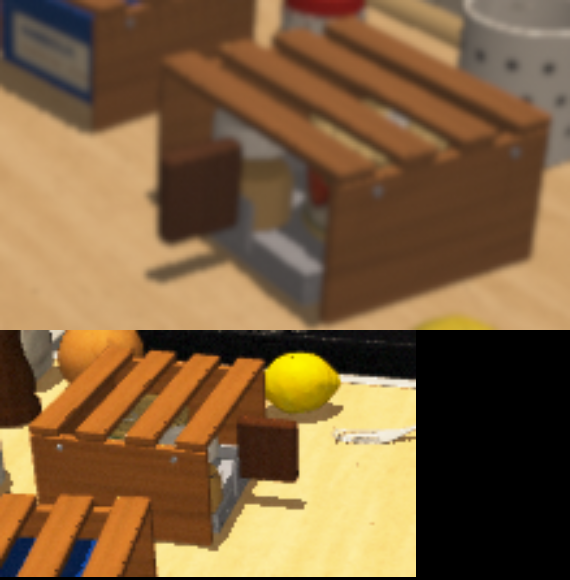

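The tray is in the bay, with the grip outward, and the tin and pot standing. I'll check the depth numerically.

```bash
python3 - <<'E'
from h import *
for f,q in [('s2',(364.3,271)),('s2',(389.3,267)),('d2',(314.6,215)),('d2',(291.5,213.8))]:print(px(f,*q,72).round())
E
```

```text
[576. 110.  72.]
[618. 102.  72.]
[574. 110.  72.]
[621. 114.  72.]
```

```bash
python3 -c "
from h import *
print(ctrl.close_job())"
```

```text
the job is handed in; nothing more can be done
None
```

The tray is in the empty rack against the back, with the grip centre about 92 mm in front of the rack centre (93 mm is fully home). The tin and pot were still standing in the last pictures, the gripper is open and clear, and I handed the job in at about 13.5 s; no verdict was shown.

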